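# Change-out of a dust extractor's bayonet filter

### The arm

A 6-joint arm with a two-finger parallel gripper is mounted at the origin on the work surface. World frame = base frame: x ahead of the robot, y to its left, z up, the work surface at z = 0. Lengths are in m, angles in rad, forces in N, time in s.
With the tool pointing down it reaches from about 0.425 to 0.95 m from the base axis. Payload 3.5 kg.
Tool frame: the origin (TCP) lies on the centre line of the jaws, within the pads' length; the fingertips stand 17 mm ahead of it and the grasp point (between the pads) lies 2 mm behind it; z points along the fingers, y is the line along which they close (so a half turn about z gives the same grasp; the last joint's range is limited). The gripper opens to 85 mm and grips with 20 to 120 N. Pads are 22 mm wide; open, the fingers measure 114 mm over their backs; the gripper's body (76 mm by 85 mm) begins 54 mm behind the grasp point. The pads swing forward as they close: fully open they stand 13 mm farther back than shut.
Start: joints at [-0.15, 0.286, 1.577, -0, 1.279, -0.15], TCP at [0.675, 0, 0.225] pointing down, gripper open.
Joint ranges: [-2.77, 2.77], [-0.9, 2.22], [0.21, 2.48], [-1.53, 4.67], [0.24, 2.81], [-2.84, 2.84]. Speed limits (rad/s): [2.79, 2.79, 3.14, 3.14, 3.14, 3.14].

### API

Orientations are given as a unit quaternion [x, y, z, w].
In Python, from plant import ctrl gives the robot as it stands. The module is installed in compiled form; this text tells all that it offers.
- The arm moves only by the tool drive_tool, never from a script. Its argument "moves" is a list of rows, each a list of 3 entries, a list of its own where there are three numbers: the turn, a rotation vector about the tool's x, y, z in rad, then the shift along the tool's x, y, z in m, then the finger opening in m, from 0 to 0.0854. A call has 1 to 5 rows; each row shifts and turns the commanded pose from where the row before left it, along the tool's axes as they then stand; what a row does not reach is not made up. A row lasts 1/8 s, in which the tool goes at most 62.5 mm and 10.7 degrees, less where a joint would pass 70% of its speed; a pose out of reach is approached as far as the arm can. A call with a gripper value outside its range is refused whole. The fingers move at their own pace and stop on an object; "grip_force" is the grip in N (left out, the last holds). Time passes only in rows, so rows that do not move let the fingers close. It gives the time, the measured TCP pose, the force, the opening and the grip force at its end, in the units of the state.
- ctrl.get_state(): the state, without advancing time (a new reading comes with each control period).
- ctrl.read_camera(name): name is "scene" or "side" or "wrist"; returns a dict with "image" (400x640x3 uint8, red, green, blue), "fx", "fy", "cx", "cy" (pixels), "R" (3x3) and "t" (3): a world point X has camera coordinates R X + t. Camera axes: x right, y down, z forward; pixel columns grow to the right and rows downward; lengths in m; the calibration is good to about 2 mm. A picture is of the moment at which its call begins. There is no depth.
- ctrl.sign_off(): hands the job in; it is judged then, once.
The state is a dict: "time": time; "qpos": joint angles; "dq": joint speeds; "joint_efforts": joint torques, N m; "eef_pos": TCP position; "tcp_rot": TCP orientation; "contact_force": force on the tool from outside, world axes, zero at the start; "wrist_torque": the same for the moment, N m; "opening": opening from 0.0 (shut) to 1.0 (fully open); "finger_force": force on a finger pad.
Only numpy, scipy, OpenCV 4.12 (cv2) and the standard library are available. Lean on these libraries where they do the work, as an engineer would, in place of code of your own. Each camera call takes 0.05 s, during which the arm holds its last target. There are 200 camera calls.

### The job

On the fibre assembly bench, take the used filter cartridge out of the top of the small dust extractor: it is a push-and-turn bayonet, so press it down against its spring, turn it anticlockwise (seen from above) past the catch as far as it goes, and lift it out. Then set it down gently in the shallow, empty waste tray, standing upright on its stem with the handle up, and let go; do not drop it, and leave the bottle, jar and cassette where they are.

Things in the scene. Friction and masses are not known exactly. Their poses are not given: they have to be found in the camera images.
- cartridge: Used filter cartridge, grey, loose, about 120 g, 84 mm tall. Origin: centre of its underside; z up. Pleated stem 34 mm across, z 0 to 52 mm (white below, grey above), with two side lugs at z 22 to 27 mm along +x and -x, 8 mm wide, reaching 25 mm from the axis; head 72 mm across, z 52 to 62 mm; grip bar z 62 to 84 mm, 50 mm long along x, 14 mm thick along y.
- cartridge_grip (a point): Centre of the cartridge's grip bar, on its axis, 73 mm above its underside (x along the bar). A spring below pushes the locked cartridge up with 6 N, and 1 N more per mm; it can be pressed down 6 mm at most. Its lugs sit in hidden catches 3.5 mm deep with some play; pressed down past them, it turns on anticlockwise to a hard end stop.
- socket (a point): Centre of the extractor's opening, at the collar top, 90 mm above the underside. The locked cartridge's underside is 43.5 mm below this. How the hidden bayonet track is turned is not known: the whole turn to the end stop, found by feel, is 85 to 130 degrees. There the lugs face the exit gaps (3 mm play each side), the spring lifts the cartridge 4 mm above locked and it comes straight up.
- extractor: Small bench dust extractor, fixed, grey painted box 180 mm (its x) by 150 mm (its y), 84 mm high, with a round aluminium collar on top (outside diameter 106 mm, opening 60 mm, top at 90 mm) in its centre, where the cartridge sits. Origin: centre of the underside.
- tray: Waste tray, fixed, shallow open blue plastic box 180 mm (its x) by 140 mm (its y), 30 mm high, walls and floor 4 mm thick, empty. Origin: centre of the underside; the inner floor lies 4 mm above it.
- dispenser: Bystander: square white plastic pump bottle 62 by 62 mm with a round steel top, 119 mm tall, loose. Origin: centre of the underside.
- jar: Bystander: clear round jar with a white cap, 56 mm diameter, 80 mm tall, loose. Origin: centre of the underside.
- cassette: Bystander: flat aluminium splice cassette 100 by 85 mm, 22 mm high, with blue connectors along one edge, lying loose. Origin: centre of the underside.
Not all that is in view belongs to the job. What is shaped like the cartridge but blue, brown or pink is not meant.

How it is judged:
On the way:
1. the cartridge is turned free and lifted right out of the extractor in the fingers (z of cartridge in the frame of extractor above 0.092 m and contact force between the fingers and cartridge above 1 N), for 0.1 s.
At the end, for the whole second after the job is handed in: The cartridge stands at rest and released on the tray's inner floor (underside within 4 mm of it), inside the walls, handle up and within 0.1 rad of upright (x of cartridge in the frame of tray between -0.078 and 0.078 m and y of cartridge in the frame of tray between -0.058 and 0.058 m and z of cartridge in the frame of tray between 0 and 0.008 m and angle between cartridge's own z axis and vertical below 0.1 rad and linear speed of cartridge below 0.02 m/s); the robot touches nothing.
It fails at once if the cartridge is dropped or thrown (moves faster than 0.5 m/s with no finger on it) (linear speed of cartridge above 0.5 m/s and contact force between the fingers and cartridge below 0.1 N).
It fails at once if the pump bottle is shoved or knocked over (moved more than 20 mm) (distance of dispenser from where it was at the start of the episode above 0.02 m).
It fails at once if the jar is shoved or knocked over (moved more than 20 mm) (distance of jar from where it was at the start of the episode above 0.02 m).
It fails at once if the cassette is shoved or knocked over (moved more than 20 mm) (distance of cassette from where it was at the start of the episode above 0.02 m).
It also fails if it takes over 59 s, if anything falls off the work surface, if the arm or the gripper's body presses on something with over 40 N, if the wrist force passes 120 N, or if a joint passes its speed limit or range.

## Working session

There is one attempt and no reset: what is moved stays moved. The work goes in short steps, Python scripts to look and compute and a tool call to move; the robot and the scene stay as the last step left them, time stands still between calls to the robot, and variables do not carry over. Pictures are saved under pics/ and viewed, at most 10 in all, crops included, and the job is handed in when it is done.

Besides the shell and the picture viewer there is one more tool, called after "Emit:" in YAML: its name, and indented under it one key for each argument. drive_tool: Moves the arm, as the interface text tells. Its arguments: {"type":"object","properties":{"moves":{"type":"array","items":{"type":"array"}},"grip_force":{"type":"number"}},"required":["moves"]}

```bash
mkdir -p pics; python3 - <<'E'
from plant import ctrl
import cv2,pickle
for n in("scene","side"):
    c=ctrl.read_camera(n);cv2.imwrite(f"pics/{n}0.png",c["image"][:,:,::-1]);pickle.dump(c,open(n+".pkl","wb"))
s=ctrl.get_state();print(s)
E
```

```text
{'time': 0.1, 'qpos': array([-1.49996136e-01,  2.87099376e-01,  1.57807202e+00, -1.40778620e-05,
        1.27861335e+00, -1.50005492e-01]), 'dq': array([-9.13704967e-04, -3.25963522e-03, -1.81273675e-03,  4.18000615e-04,
        2.56600904e-05,  8.60030992e-04]), 'joint_efforts': array([ 1.14915063e-03, -4.07295120e+01, -2.93698221e+01, -1.06323112e-04,
        3.42678482e-03, -4.41654265e-06]), 'eef_pos': array([6.74372115e-01, 1.23613402e-04, 2.24048232e-01]), 'tcp_rot': array([ 7.07101609e-01,  7.07111103e-01, -6.55922855e-04, -8.78136856e-04]), 'contact_force': array([ 0.70036308,  0.69388088, -0.12953626]), 'wrist_torque': array([ 0.0211284 ,  0.00947693, -0.00793217]), 'finger_force': 0.0, 'opening': 1.0014703082571035}
```

View pics/scene0.png

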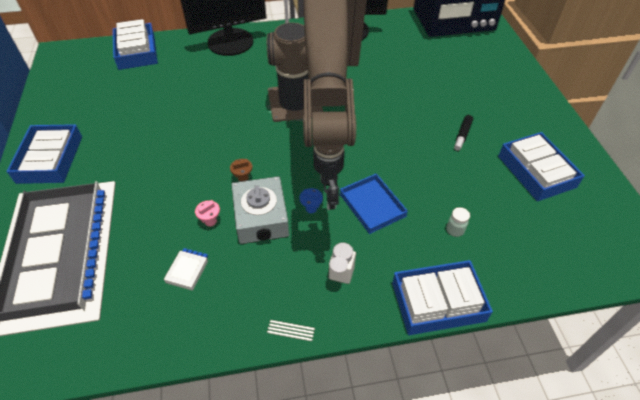

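View pics/side0.png

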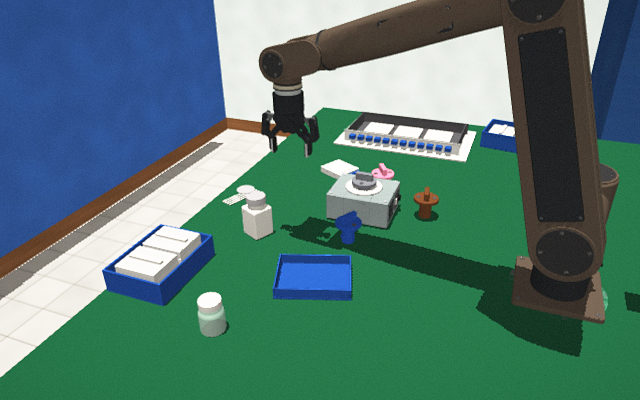

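The scene view shows the extractor collar at about (259,200), with the grip bar on it. The tray is centred at about (372,203), with the blue decoy between them at (311,200). The bottle is at (342,265), the jar at (459,222) and the cassette at (186,269).

```bash
cat > h.py <<'E'
import numpy as np,cv2,pickle
def cast(c,u,v,z):
    R,t=np.array(c["R"]),np.array(c["t"]);o=-R.T@t
    d=R.T@np.array([(u-c["cx"])/c["fx"],(v-c["cy"])/c["fy"],1]);return o+d*(z-o[2])/d[2]
E
python3 - <<'E'
from h import *
c=pickle.load(open("scene.pkl","rb"))
for n,u,v,z in [("collar",259,200,.09),("decoy",311,196,.06),("pink",207,210,.06),("brown",241,167,.06),("bottle",342,250,.119)]:
    print(n,cast(c,u,v,z).round(3))
im=c["image"];hsv=cv2.cvtColor(im,cv2.COLOR_RGB2HSV)
m=cv2.inRange(hsv,(105,150,60),(125,255,255));m[:,:335]=0;m[:172]=0;m[235:]=0;m[:,410:]=0
k=max(cv2.findContours(m,0,1)[0],key=cv2.contourArea);r=cv2.minAreaRect(k)
print("tray",r,[cast(c,*p,.03).round(3) for p in cv2.boxPoints(r)])
a=cv2.resize(im[170:245,225:290],None,fx=7,fy=7,interpolation=cv2.INTER_CUBIC)
s=pickle.load(open("side.pkl","rb"))
b=cv2.resize(s["image"][165:235,320:405],None,fx=5,fy=7.5,interpolation=cv2.INTER_CUBIC)
cv2.imwrite("pics/crop.png",a[:,:,::-1])
E
```

```text
collar [ 0.535 -0.182  0.09 ]
decoy [ 0.523 -0.021  0.06 ]
pink [ 0.522 -0.341  0.06 ]
brown [ 0.362 -0.226  0.06 ]
bottle [0.772 0.023 0.119]
tray ((373.00006103515625, 202.00003051757812), (59.60000228881836, 43.20000076293945), 53.13010025024414) [array([0.494, 0.07 , 0.03 ]), array([0.402, 0.207, 0.03 ]), array([0.618, 0.268, 0.03 ]), array([0.694, 0.139, 0.03 ])]
```

View pics/crop.png

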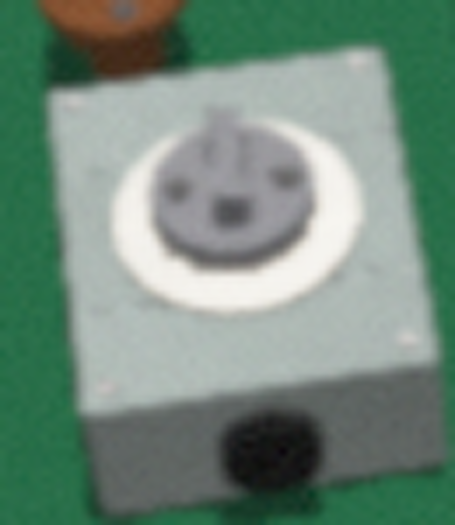

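The crop shows the collar centre at about (259,200.6). The grip bar runs nearly vertical in the image, which is roughly world x. I'll move above it and turn +90° about tool z.

Emit:
drive_tool:
  moves:
    - [[0,0,0],[-0.045,-0.035,-0.006],0.0854]
    - [[0,0,0],[-0.045,-0.035,-0.006],0.0854]
    - [[0,0,0],[-0.045,-0.035,-0.006],0.0854]
    - [[0,0,0],[-0.045,-0.035,-0.006],0.0854]
    - [[0,0,0.18],[0,0,0],0.0854]

```text
time: 0.72
eef_pos: [0.533, -0.1828, 0.2496]
tcp_rot: [0.771, 0.637, -0.0, 0.0]
contact_force: [-0.1, 0.0, -0.9]
opening: 1.004
finger_force: 0.0
```

Emit:
drive_tool:
  moves:
    - [[0,0,0.18],[0,0,0],0.0854]
    - [[0,0,0.18],[0,0,0],0.0854]
    - [[0,0,0.18],[0,0,0],0.0854]
    - [[0,0,0.18],[0,0,0],0.0854]
    - [[0,0,0.18],[0,0,0],0.0854]

```text
time: 1.35
eef_pos: [0.5346, -0.1798, 0.2487]
tcp_rot: [0.971, 0.24, -0.0, -0.0]
contact_force: [1.1, 0.7, 0.5]
opening: 1.0
finger_force: 0.0
```

Emit:
drive_tool:
  moves:
    - [[0,0,0.18],[0,0,0],0.0854]
    - [[0,0,0.18],[0,0,0],0.0854]
    - [[0,0,0.13],[0,0,0],0.0854]
    - [[0,0,0],[0,0,0],0.0854]

```text
time: 1.85
eef_pos: [0.5347, -0.1798, 0.2488]
tcp_rot: [1.0, 0.001, -0.0, -0.0]
contact_force: [-0.5, 0.7, -0.8]
opening: 1.003
finger_force: 0.0
```

```bash
python3 - <<'E'
from plant import ctrl
import cv2,pickle
from h import *
c=ctrl.read_camera("wrist");cv2.imwrite("pics/w1.png",c["image"][:,:,::-1]);pickle.dump(c,open("w1.pkl","wb"))
s=ctrl.get_state();print(s["time"],s["qpos"].round(3),s["eef_pos"],s["tcp_rot"],s["contact_force"],s["wrist_torque"])
R=np.array(c["R"]);print(R.round(2),(-R.T@c["t"]).round(3))
E
```

```text
1.9 [-0.504  0.025  1.828 -0.     1.29   1.064] [ 0.53474909 -0.17983224  0.24884535] [ 9.99998753e-01  1.51775216e-03 -3.82870138e-04 -2.10391635e-04] [-0.36486311 -0.02818478  1.13598193] [-0.02376593  0.01216653 -0.09118601]
[[ 0.   -1.   -0.  ]
 [-0.96 -0.    0.29]
 [-0.29  0.   -0.96]] [ 0.607 -0.179  0.397]
```

View pics/w1.png

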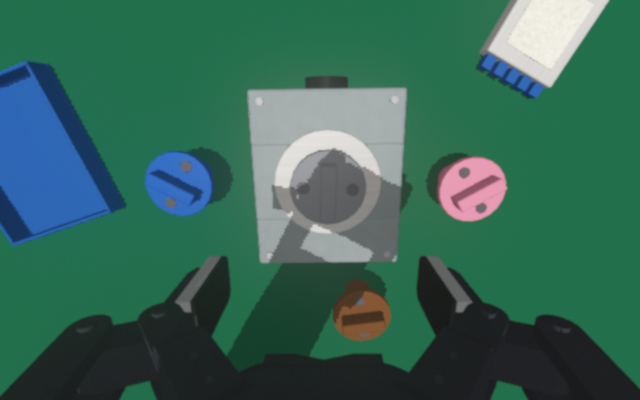

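The collar centre is at (328,182) and the bar runs vertically along column 329. The blue decoy is at (180,184), the pink one at (471,188) and the tray is on the left.

```bash
python3 - <<'E'
from h import *
c=pickle.load(open("w1.pkl","rb"));im=c["image"]
print("collar",cast(c,328,182,.09)," head",cast(c,329,187,.1085))
for p in [(249,90),(406,88),(397,262),(261,263)]: print(cast(c,*p,.084).round(3))
a=cv2.resize(im[120:250,260:395],None,fx=4,fy=4,interpolation=cv2.INTER_CUBIC)
a=np.clip(a.astype(float)*1.6,0,255).astype(np.uint8)
cv2.imwrite("pics/w1c.png",a[:,:,::-1])
E
```

```text
collar [ 0.53444487 -0.18420672  0.09      ]  head [ 0.53406166 -0.18488414  0.1085    ]
[ 0.62  -0.111  0.084]
[ 0.622 -0.256  0.084]
[ 0.444 -0.26   0.084]
[ 0.443 -0.112  0.084]
```

View pics/w1c.png

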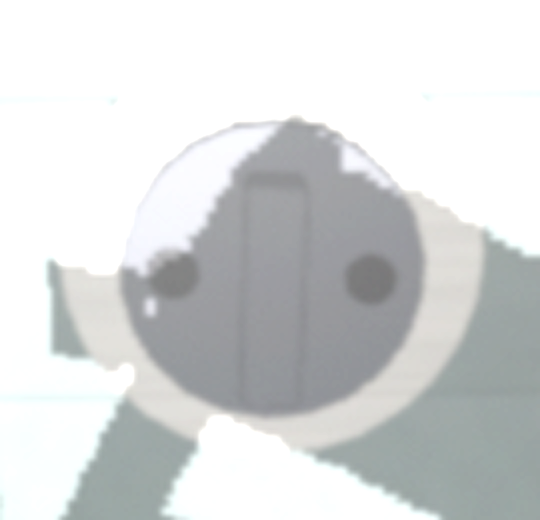

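```bash
python3 - <<'E'
from h import *
c=pickle.load(open("w1.pkl","rb"))
a,b=cast(c,329.5,166.5,.1305),cast(c,327.75,220.75,.1305);print(a,b,(a+b)/2,np.linalg.norm(a-b))
print(np.mean([cast(c,260+u/4,120+v/4,.1085) for u,v in [(172,275),(371,280)]],0))
E
```

```text
[ 0.5574271  -0.18474323  0.1305    ] [ 0.50881106 -0.18361677  0.1305    ] [ 0.53311908 -0.18418     0.1305    ] 0.04862909268164263
[ 0.53177877 -0.18386719  0.1085    ]
```

Emit:
drive_tool:
  moves:
    - [[0,0,0.023],[-0.001,0.0043,0.04],0.06]
    - [[0,0,0],[0,0,0.04],0.05]
    - [[0,0,0],[0,0,0.03],0.05]
    - [[0,0,0],[0,0,0.01],0.04]
    - [[0,0,0],[0,0,0],0.03]
  grip_force: 60

```text
time: 2.52
eef_pos: [0.5339, -0.1842, 0.1292]
tcp_rot: [1.0, -0.011, -0.0, -0.0]
contact_force: [1.1, -0.5, 0.3]
opening: 0.349
finger_force: 0.0
```

Emit:
drive_tool:
  moves:
    - [[0,0,0],[0,0,0],0.0]
    - [[0,0,0],[0,0,0],0.0]
    - [[0,0,0],[0,0,0],0.0]
    - [[0,0,0],[0,0,0],0.0]

```text
time: 3.02
eef_pos: [0.5341, -0.1843, 0.1297]
tcp_rot: [1.0, -0.011, 0.0, 0.0]
contact_force: [-0.0, 1.2, -0.2]
opening: 0.002
finger_force: 0.0
```

The fingers shut on nothing, so I'll look again.

```bash
python3 - <<'E'
from plant import ctrl
from h import *
c=ctrl.read_camera("wrist");pickle.dump(c,open("w2.pkl","wb"));d=ctrl.read_camera("side")
s=ctrl.get_state();print(s["opening"],s["finger_force"],s["eef_pos"],s["contact_force"])
a=c["image"];b=cv2.resize(d["image"][100:235,300:440],(420,405),interpolation=cv2.INTER_CUBIC)
w=cv2.resize(a[100:400,200:480],(378,405));cv2.imwrite("pics/w2.png",np.hstack([w,b])[:,:,::-1])
E
```

```text
-0.0012840156596071498 0.0 [ 0.53401902 -0.18428465  0.1294669 ] [ 0.55794665 -0.01750695 -0.50963483]
```

View pics/w2.png

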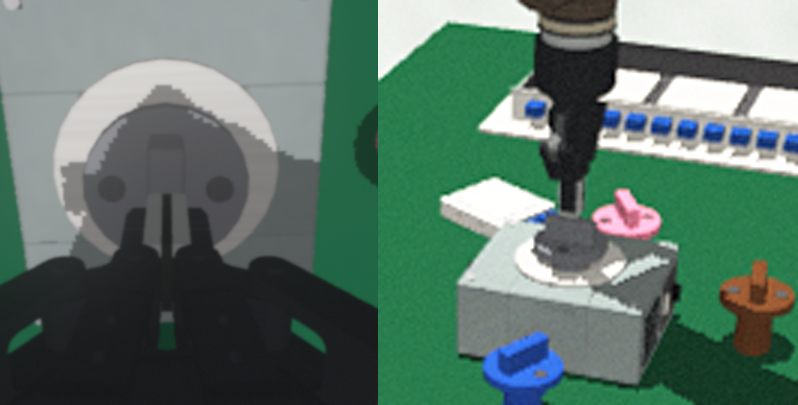

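The side view shows the closed fingertips at or above the bar top, at about (572,215) in the composite. I'll measure the tip and bar heights from two views.

```bash
python3 - <<'E'
from h import *
def tri(c1,p1,c2,p2):
    P=[np.diag([1,1,1.])@np.array([[c["fx"],0,c["cx"]],[0,c["fy"],c["cy"]],[0,0,1]])@np.c_[c["R"],np.array(c["t"])] for c in(c1,c2)]
    X=cv2.triangulatePoints(P[0],P[1],np.array(p1,float).reshape(2,1),np.array(p2,float).reshape(2,1));return (X[:3]/X[3]).ravel().round(4)
def proj(c,X):
    x=np.array(c["R"])@X+c["t"];return (c["fx"]*x[0]/x[2]+c["cx"]).round(1),(c["fy"]*x[1]/x[2]+c["cy"]).round(1)
w1,w2,sd,sc=[pickle.load(open(f+".pkl","rb")) for f in("w1","w2","side","scene")]
cw=lambda u,v:(200+u*280/378,100+v*300/405)
cs=lambda u,v:(300+(u-378)/3,100+v/3)
print("tip",tri(w2,cw(168,195),sd,cs(572,216)))
for z in(.1297,.1127,.12,.14):print(z,"tip proj w2",proj(w2,np.array([.534,-.1843,z])),proj(sd,np.array([.534,-.1843,z])),"want",cw(168,195),cs(572,216))
# far end of bar top in w1 & w2 (camera moved 120mm)
print("bar far top",tri(w1,(329.5,166.5),w2,cw(166,149)))
print("holes",tri(w1,(260+172/4,120+275/4),w2,cw(111,189)),tri(w1,(260+371/4,120+280/4),w2,cw(219,189)))
print("collar top edge",tri(w1,(328,130),w2,cw(165,58)))
E
```

```text
tip [ 0.5342 -0.1872  0.1305]
0.1297 tip proj w2 (np.float64(323.5), np.float64(253.8)) (np.float64(363.7), np.float64(173.0)) want (324.44444444444446, 244.44444444444446) (364.6666666666667, 172.0)
0.1127 tip proj w2 (np.float64(323.5), np.float64(240.3)) (np.float64(363.6), np.float64(178.3)) want (324.44444444444446, 244.44444444444446) (364.6666666666667, 172.0)
0.12 tip proj w2 (np.float64(323.5), np.float64(245.8)) (np.float64(363.6), np.float64(176.0)) want (324.44444444444446, 244.44444444444446) (364.6666666666667, 172.0)
0.14 tip proj w2 (np.float64(323.6), np.float64(263.4)) (np.float64(363.8), np.float64(169.7)) want (324.44444444444446, 244.44444444444446) (364.6666666666667, 172.0)
bar far top [ 0.5574 -0.1846  0.1302]
holes [ 0.5318 -0.1604  0.1063] [ 0.5302 -0.2072  0.1047]
collar top edge [ 0.5825 -0.1844  0.0633]
```

The bar top is at z≈0.130, but the shut fingertips also appear at ≈0.130, above the bar and higher than stated. I'll open, go about 15 mm lower while watching the force, and close again.

Emit:
drive_tool:
  moves:
    - [[0,0,0],[0,0,0],0.045]
    - [[0,0,0],[0,0,0],0.045]
    - [[0,0,0],[0,0,0],0.045]
    - [[0,0,0],[0,0,0.008],0.045]
    - [[0,0,0],[0,0,0.007],0.045]

```text
time: 3.75
eef_pos: [0.5338, -0.1841, 0.1136]
tcp_rot: [1.0, -0.011, -0.0, -0.0]
contact_force: [0.8, -0.0, 0.1]
opening: 0.527
finger_force: 0.0
```

Emit:
drive_tool:
  moves:
    - [[0,0,0],[0,0,0],0.0]
    - [[0,0,0],[0,0,0],0.0]
    - [[0,0,0],[0,0,0],0.0]
    - [[0,0,0],[0,0,0],0.0]

```text
time: 4.25
eef_pos: [0.5338, -0.1841, 0.1142]
tcp_rot: [1.0, -0.011, -0.0, -0.0]
contact_force: [-0.5, -0.4, -0.5]
opening: 0.146
finger_force: 59.7
```

It's gripped. Next I press down.

Emit:
drive_tool:
  moves:
    - [[0,0,0],[0,0,0.003],0.0]
    - [[0,0,0],[0,0,0.0025],0.0]
    - [[0,0,0],[0,0,0],0.0]
    - [[0,0,0],[0,0,0],0.0]
  grip_force: 90

```text
time: 4.75
eef_pos: [0.5345, -0.1844, 0.1109]
tcp_rot: [1.0, -0.011, 0.0, 0.0]
contact_force: [-3.1, 0.8, 6.9]
opening: 0.132
finger_force: 92.9
```

Emit:
drive_tool:
  moves:
    - [[0,0,0],[0,0,0.002],0.0]
    - [[0,0,0],[0,0,0],0.0]
    - [[0,0,0],[0,0,0],0.0]

```text
time: 5.12
eef_pos: [0.5347, -0.1845, 0.1094]
tcp_rot: [1.0, -0.011, 0.0, 0.0]
contact_force: [-3.0, 2.2, 9.7]
opening: 0.131
finger_force: 93.1
```

Emit:
drive_tool:
  moves:
    - [[0,0,0],[0,0,0.002],0.0]
    - [[0,0,0],[0,0,0],0.0]
    - [[0,0,0],[0,0,0],0.0]

```text
time: 5.5
eef_pos: [0.5349, -0.1846, 0.1083]
tcp_rot: [1.0, -0.011, 0.0, 0.0]
contact_force: [-4.5, 3.0, 12.5]
opening: 0.127
finger_force: 93.5
```

Pressed in with 12.5 N. Now I turn anticlockwise, which is negative about tool z.

Emit:
drive_tool:
  moves:
    - [[0,0,-0.08],[-0.001,0,0],0.0]
    - [[0,0,-0.1],[0,0,0],0.0]
    - [[0,0,-0.1],[0,0,0],0.0]
    - [[0,0,-0.1],[0,0,0],0.0]

```text
time: 6.0
eef_pos: [0.5347, -0.1854, 0.1083]
tcp_rot: [0.984, 0.18, 0.002, 0.002]
contact_force: [-4.0, 1.6, 10.4]
opening: 0.131
finger_force: 93.3
```

```bash
cat > st.py <<'E'
from plant import ctrl
import numpy as np
from scipy.spatial.transform import Rotation as Ro
s=ctrl.get_state();R=Ro.from_quat(s["tcp_rot"]).as_matrix()
print(s["time"],s["eef_pos"].round(4),"yaw",np.degrees(np.arctan2(R[1,0],R[0,0])).round(2),"tilt",np.degrees(np.arccos(-R[2,2])).round(2),"F",s["contact_force"].round(1),"T",s["wrist_torque"].round(2),"q6",s["qpos"][5].round(2))
E
python3 st.py
```

```text
6.0 [ 0.5347 -0.1854  0.1083] yaw 20.68 tilt 0.27 F [-4.   1.6 10.4] T [ 0.15  0.56 -0.09] q6 0.7
```

It's turning freely past the catch, so I'll continue.

Emit:
drive_tool:
  moves:
    - [[0,0,-0.16],[0,0,0],0.0]
    - [[0,0,-0.16],[0,0,0],0.0]
    - [[0,0,-0.16],[0,0,0],0.0]
    - [[0,0,-0.16],[0,0,0],0.0]
    - [[0,0,-0.16],[0,0,0],0.0]

```text
time: 6.62
eef_pos: [0.5344, -0.1854, 0.1082]
tcp_rot: [0.836, 0.549, 0.001, 0.002]
contact_force: [-3.6, 0.8, 11.3]
opening: 0.128
finger_force: 93.3
```

```bash
python3 st.py
```

```text
6.625 [ 0.5344 -0.1854  0.1082] yaw 66.62 tilt 0.22 F [-3.6  0.8 11.3] T [ 0.2   0.66 -0.12] q6 -0.1
```

Emit:
drive_tool:
  moves:
    - [[0,0,-0.1],[0,0,0],0.0]
    - [[0,0,-0.1],[0,0,0],0.0]
    - [[0,0,-0.1],[0,0,0],0.0]

```text
time: 7.0
eef_pos: [0.5343, -0.1853, 0.1082]
tcp_rot: [0.745, 0.667, 0.0, 0.002]
contact_force: [-3.8, 1.6, 11.2]
opening: 0.129
finger_force: 93.4
```

```bash
python3 st.py
```

```text
7.0 [ 0.5343 -0.1853  0.1082] yaw 83.7 tilt 0.21 F [-3.8  1.6 11.2] T [ 0.16  0.7  -0.14] q6 -0.4
```

Emit:
drive_tool:
  moves:
    - [[0,0,-0.1],[0,0,0],0.0]
    - [[0,0,-0.1],[0,0,0],0.0]

```text
time: 7.25
eef_pos: [0.5343, -0.1853, 0.1082]
tcp_rot: [0.675, 0.738, 0.0, 0.002]
contact_force: [-4.2, 0.0, 11.9]
opening: 0.13
finger_force: 93.4
```

```bash
python3 st.py
```

```text
7.25 [ 0.5343 -0.1853  0.1082] yaw 95.16 tilt 0.2 F [-4.2  0.  11.9] T [ 0.19  0.7  -0.13] q6 -0.6
```

Emit:
drive_tool:
  moves:
    - [[0,0,-0.06],[0,0,0],0.0]
    - [[0,0,-0.06],[0,0,0],0.0]
    - [[0,0,-0.06],[0,0,0],0.0]

```text
time: 7.62
eef_pos: [0.5342, -0.1853, 0.1082]
tcp_rot: [0.606, 0.795, -0.0, 0.002]
contact_force: [-3.8, 1.2, 11.7]
opening: 0.13
finger_force: 93.4
```

```bash
python3 st.py
```

```text
7.625 [ 0.5342 -0.1853  0.1082] yaw 105.4 tilt 0.19 F [-3.8  1.2 11.7] T [ 0.16  0.75 -0.11] q6 -0.78
```

Emit:
drive_tool:
  moves:
    - [[0,0,-0.06],[0,0,0],0.0]
    - [[0,0,-0.06],[0,0,0],0.0]
    - [[0,0,-0.06],[0,0,0],0.0]

```text
time: 8.0
eef_pos: [0.5342, -0.1853, 0.1082]
tcp_rot: [0.535, 0.845, 0.0, 0.001]
contact_force: [-5.6, -0.3, 12.3]
opening: 0.127
finger_force: 97.3
```

```bash
python3 st.py
```

```text
8.0 [ 0.5342 -0.1853  0.1082] yaw 115.38 tilt 0.16 F [-5.6 -0.3 12.3] T [ 0.02  0.92 -1.55] q6 -0.96
```

The torque of −1.55 N·m marks the end stop, about 116° into the turn. I'll ease back slightly and lift.

Emit:
drive_tool:
  moves:
    - [[0,0,0.03],[0,0,0],0.0]
    - [[0,0,0],[0,0,-0.006],0.0]
    - [[0,0,0],[0,0,-0.006],0.0]
    - [[0,0,0],[0,0,-0.004],0.0]

```text
time: 8.5
eef_pos: [0.533, -0.1841, 0.1202]
tcp_rot: [0.545, 0.839, 0.0, -0.0]
contact_force: [0.4, -0.9, -0.5]
opening: 0.128
finger_force: 91.8
```

```bash
python3 st.py
```

```text
8.5 [ 0.533  -0.1841  0.1202] yaw 113.98 tilt 0.02 F [ 0.4 -0.9 -0.5] T [-0.01  0.    0.01] q6 -0.93
```

It's free. Now I lift it and carry it above the tray at a safe height.

Emit:
drive_tool:
  moves:
    - [[0,0,0],[0,0,-0.03],0.0]
    - [[0,0,0],[0,0,-0.035],0.0]
    - [[0,0,0],[0,0,-0.035],0.0]
    - [[0,0,0],[0,0,-0.02],0.0]
    - [[0,0,0],[0,0,0],0.0]

```text
time: 9.12
eef_pos: [0.5336, -0.1846, 0.2426]
tcp_rot: [0.545, 0.838, -0.0, 0.002]
contact_force: [-0.2, 0.7, -1.5]
opening: 0.128
finger_force: 91.8
```

Emit:
drive_tool:
  moves:
    - [[0,0,0],[0.04,0.02,0],0.0]
    - [[0,0,0],[0.045,0.023,0],0.0]
    - [[0,0,0],[0.045,0.023,0],0.0]
    - [[0,0,0],[0.045,0.023,0],0.0]
    - [[0,0,0],[0.045,0.023,0],0.0]

```text
time: 9.75
eef_pos: [0.545, 0.0639, 0.2384]
tcp_rot: [0.545, 0.838, -0.001, -0.002]
contact_force: [1.6, -0.7, -0.9]
opening: 0.128
finger_force: 91.7
```

Emit:
drive_tool:
  moves:
    - [[0,0,0],[0.045,0.023,0],0.0]
    - [[0,0,0],[0.035,0.018,0],0.0]
    - [[0,0,0],[0.015,0.008,0],0.0]
    - [[0,0,0],[0,0,0],0.0]
    - [[0,0,0],[0,0,0],0.0]

```text
time: 10.38
eef_pos: [0.5524, 0.1678, 0.2401]
tcp_rot: [0.546, 0.838, -0.001, -0.0]
contact_force: [0.2, -0.4, -0.9]
opening: 0.13
finger_force: 91.7
```

```bash
python3 st.py; python3 - <<'E'
from plant import ctrl
from h import *
c=ctrl.read_camera("wrist");pickle.dump(c,open("w3.pkl","wb"))
d=ctrl.read_camera("side");pickle.dump(d,open("s3.pkl","wb"))
a=cv2.resize(d["image"][100:310,220:440],(393,375),interpolation=cv2.INTER_CUBIC)
w=cv2.resize(c["image"],(400,250));w=np.vstack([w,np.zeros((125,400,3),np.uint8)])
cv2.imwrite("pics/w3.png",np.hstack([w,a])[:,:,::-1])
E
```

```text
10.375 [0.5524 0.1678 0.2401] yaw 113.84 tilt 0.09 F [ 0.2 -0.4 -0.9] T [-0.01 -0.01 -0.  ] q6 -0.3
```

View pics/w3.png

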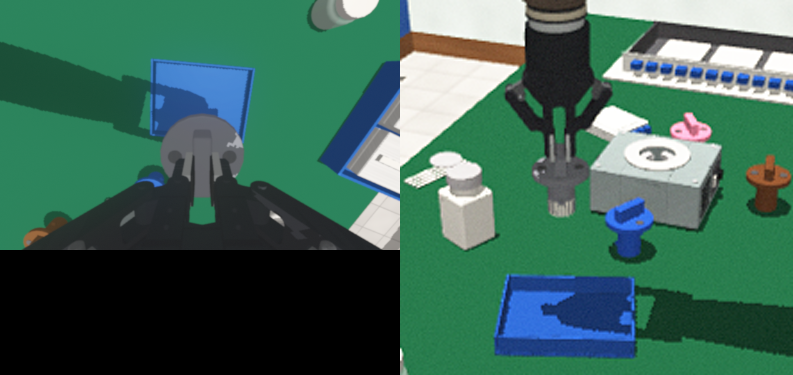

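The cartridge is held upright. In the wrist view the tray's far edge runs from (152,60) to (254,68) in the half-scale picture. I'll refine the tray pose from its rim corners.

```bash
python3 - <<'E'
from h import *
c=pickle.load(open("w3.pkl","rb"));A,B,C=[cast(c,u*1.6,v*1.6,.03)[:2] for u,v in[(152,60),(254,68),(150,135)]]
print("wrist",A,B,C,np.linalg.norm(A-B))
s=pickle.load(open("side.pkl","rb"))
hsv=cv2.cvtColor(s["image"],cv2.COLOR_RGB2HSV);m=cv2.inRange(hsv,(105,150,40),(125,255,255));m[:252]=0;m[302:]=0;m[:,:268]=0;m[:,360:]=0
k=max(cv2.findContours(m,0,1)[0],key=cv2.contourArea);p=cv2.approxPolyDP(k,4,True)[:,0]
for q in p: print(q,cast(s,*q,.03)[:2].round(3),cast(s,*q,0)[:2].round(3))
E
```

```text
wrist [0.43994029 0.20919908] [0.60499349 0.26794568] [0.48232932 0.07999794] 0.17519623809096535
[280 254] [0.65  0.136] [0.671 0.098]
[274 298] [0.589 0.296] [0.607 0.264]
[350 299] [0.43 0.24] [0.441 0.206]
[350 256] [0.483 0.083] [0.496 0.042]
```

The tray centre is about (0.5445,0.174). I'll descend, with slow final steps.

Emit:
drive_tool:
  moves:
    - [[0,0,0],[0.0087,-0.0049,0.03],0.0]
    - [[0,0,0],[0,0,0.04],0.0]
    - [[0,0,0],[0,0,0.04],0.0]
    - [[0,0,0],[0,0,0.03],0.0]
    - [[0,0,0],[0,0,0.015],0.0]

```text
time: 11.1
eef_pos: [0.5437, 0.1738, 0.0839]
tcp_rot: [0.546, 0.838, -0.001, -0.001]
contact_force: [0.5, -0.2, -1.1]
opening: 0.125
finger_force: 91.7
```

Emit:
drive_tool:
  moves:
    - [[0,0,0],[0,0,0.004],0.0]
    - [[0,0,0],[0,0,0.002],0.0]
    - [[0,0,0],[0,0,0.002],0.0]
    - [[0,0,0],[0,0,0],0.0]

```text
time: 11.6
eef_pos: [0.5451, 0.1751, 0.0786]
tcp_rot: [0.545, 0.838, 0.0, 0.001]
contact_force: [0.4, 0.6, -1.0]
opening: 0.131
finger_force: 91.7
```

```bash
python3 st.py
```

```text
11.6 [0.5451 0.1751 0.0786] yaw 113.9 tilt 0.08 F [ 0.4  0.6 -1. ] T [0.02 0.   0.03] q6 -0.28
```

Emit:
drive_tool:
  moves:
    - [[0,0,0],[0,0,0.002],0.0]
    - [[0,0,0],[0,0,0.0015],0.0]
    - [[0,0,0],[0,0,0.0015],0.0]
    - [[0,0,0],[0,0,0],0.0]
    - [[0,0,0],[0,0,0],0.0]

```text
time: 12.22
eef_pos: [0.5446, 0.1749, 0.0728]
tcp_rot: [0.545, 0.838, -0.0, -0.0]
contact_force: [0.2, 0.3, -0.4]
opening: 0.128
finger_force: 91.7
```

```bash
python3 st.py
```

```text
12.225 [0.5446 0.1749 0.0728] yaw 113.89 tilt 0.0 F [ 0.2  0.3 -0.4] T [ 0.    0.03 -0.05] q6 -0.28
```

Emit:
drive_tool:
  moves:
    - [[0,0,0],[0,0,0.001],0.0]
    - [[0,0,0],[0,0,0.001],0.0]
    - [[0,0,0],[0,0,0],0.0]
    - [[0,0,0],[0,0,0],0.0]

```text
time: 12.72
eef_pos: [0.545, 0.175, 0.0718]
tcp_rot: [0.545, 0.838, 0.0, 0.0]
contact_force: [-1.5, -0.2, 6.1]
opening: 0.128
finger_force: 92.6
```

```bash
python3 st.py
```

```text
12.725 [0.545  0.175  0.0718] yaw 113.9 tilt 0.03 F [-1.5 -0.2  6.1] T [-0.11  0.47 -0.03] q6 -0.28
```

The force rises to 6.1 N at the predicted height, so it's on the floor. I'll release and retreat.

Emit:
drive_tool:
  moves:
    - [[0,0,0],[0,0,-0.0005],0.0]
    - [[0,0,0],[0,0,0],0.03]
    - [[0,0,0],[0,0,0],0.045]
    - [[0,0,0],[0,0,0],0.045]
    - [[0,0,0],[0,0,0],0.045]
  grip_force: 20

```text
time: 13.35
eef_pos: [0.5445, 0.1749, 0.0711]
tcp_rot: [0.545, 0.838, -0.0, -0.0]
contact_force: [-0.1, -0.5, 0.1]
opening: 0.526
finger_force: 0.0
```

Emit:
drive_tool:
  moves:
    - [[0,0,0],[0,0,-0.01],0.045]
    - [[0,0,0],[0,0,-0.03],0.045]
    - [[0,0,0],[0,0,-0.05],0.045]
    - [[0,0,0],[0,0,-0.05],0.045]
    - [[0,0,0],[0,0,0],0.045]

```text
time: 13.98
eef_pos: [0.5479, 0.1755, 0.2183]
tcp_rot: [0.545, 0.838, 0.004, 0.005]
contact_force: [0.4, -0.1, -1.2]
opening: 0.526
finger_force: 0.0
```

```bash
python3 st.py; python3 - <<'E'
from plant import ctrl
from h import *
d=ctrl.read_camera("side")
cv2.imwrite("pics/s4.png",cv2.resize(d["image"][100:340,190:440],(625,600),interpolation=cv2.INTER_CUBIC)[:,:,::-1])
E
```

```text
13.975 [0.5479 0.1755 0.2183] yaw 113.9 tilt 0.71 F [ 0.4 -0.1 -1.2] T [ 0.05  0.02 -0.01] q6 -0.28
```

View pics/s4.png

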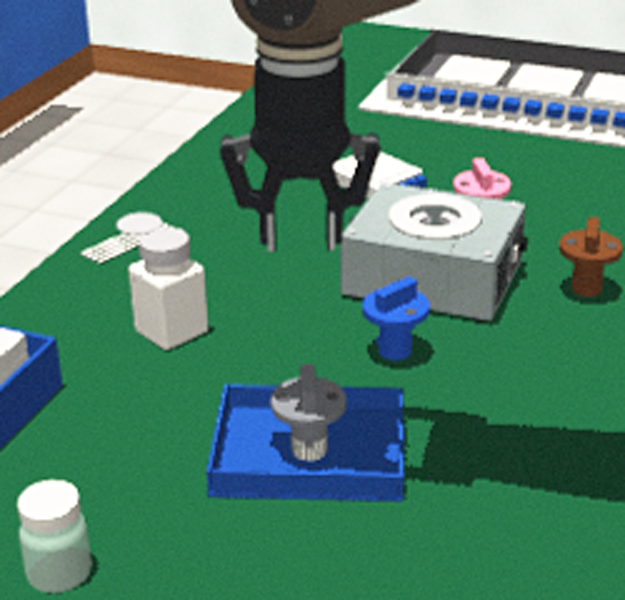

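The grey cartridge stands upright mid-tray at about (308,430), the gripper is clear above it, and the bystanders haven't moved. Handing in.

```bash
python3 -c "
from plant import ctrl
print(ctrl.sign_off())"
```

```text
the job is handed in; nothing more can be done
None
```

I turned the used cartridge free, lifted it out and left it standing upright and released in the waste tray; the bottle, jar and cassette look unmoved, and I handed the job in at about 14 s (no verdict was returned).

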